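# Start the ultraviolet sanitising box with the stylus

### The arm

A 7-joint arm with a two-finger parallel gripper is mounted at the origin on the work surface. World frame = base frame: x ahead of the robot, y to its left, z up, the work surface at z = 0. Lengths are in m, angles in rad, forces in N, time in s.
With the tool pointing down it reaches from about 0.4 to 0.85 m from the base axis. Payload 4.5 kg.
Tool frame: the origin (TCP) lies at the very end of the fingers, on their centre line; the grasp point (between the pads) lies 19 mm behind it (robot.grip_depth is the distance from the TCP to the grasp point, in m); z points along the fingers, y is the line along which they close (so a half turn about z gives the same grasp; the last joint's range is limited). The gripper opens to 85 mm and grips with 20 to 120 N. Pads are 22 mm wide; open, the fingers measure 114 mm over their backs; the gripper's body (76 mm by 85 mm) begins 54 mm behind the grasp point. The pads swing forward as they close: fully open they stand 13 mm farther back than shut.
Start: joints at [-1.068, 0.689, -0.195, 1.565, 0.157, 0.902, -0.215], TCP at [0.282, 0.558, 0.231] pointing down, gripper open.
Joint ranges: [-3.01, 3.01], [-0.46, 2.08], [-1.47, 1.51], [0.13, 2.56], [-1, 4.14], [0.04, 2.09], [-2.66, 2.66]. Speed limits (rad/s): [2.57, 2.57, 3.14, 3.14, 3.14, 3.14, 3.14].

### API

Orientations are given as a unit quaternion [w, x, y, z].
In Python, from station import robot gives the robot as it stands. The module is installed in compiled form; this text tells all that it offers.
- The arm moves only by the tool jog_arm, never from a script. Its argument "rows" is a list of rows, each a list of 2 entries, a list of its own where there are three numbers: the shift along the tool's x, y, z in cm, then the turn about the tool's z in degrees. In form: [[[x, y, z], spin], ...]. A call has 1 to 20 rows; each row shifts and turns the commanded pose from where the row before left it, along the tool's axes as they then stand; what a row does not reach is not made up. A row lasts 1/12 s, in which the tool goes at most 41.7 mm and 7.16 degrees, less where a joint would pass 70% of its speed; a pose out of reach is approached as far as the arm can. A call is refused whole if a number of a shift passes 4.17 or a number of a turn 7.16, either way. A call with a gripper value outside its range is refused whole. "hand" is the finger opening in cm, from 0 to 8.54, set as the call begins (left out, the last holds). The fingers move at their own pace and stop on an object; "grip_force" is the grip in N (left out, the last holds). Time passes only in rows, so rows that do not move let the fingers close. It gives the time, the measured TCP pose, the force, the opening and the grip force at its end, in the units of the state.
- robot.get_obs(): the state, without advancing time (a new reading comes with each control period).
- robot.grab_frame(name): name is "side" or "top" or "wrist"; returns the picture (480x640x3 uint8, red, green, blue); there is no depth.
- robot.camera_info(name): a dict with "fovy" (degrees; the focal length in pixels is half the picture's height over the tangent of half this angle, whatever the lens; pixels are square), "cx", "cy" (the principal point, pixels), "extrinsics" (4x4, takes a point from world to camera coordinates); the wrist camera has in their place "mount" (4x4, takes a point from camera to tool coordinates, whose origin is the TCP and whose axes are the flange's). Camera axes: x right, y up, looking along -z (the intrinsics and any distortion apply to the point x, -y, -z); pixel columns grow to the right and rows downward; lengths in m; the calibration is good to about 2 mm. A picture is of the moment at which its call begins: read the wrist's pose just before it. camera_info takes no time and is no camera call.
- robot.hand_in(): hands the job in; it is judged then, once.
The state is a dict: "time": time; "joint_positions": joint angles; "qd": joint speeds; "joint_efforts": joint torques, N m; "eef_pos": TCP position; "ee_rot": TCP orientation; "wrist_force": force on the tool from outside, world axes, zero at the start; "ft_torque": the same for the moment, N m; "gripper_width": finger opening in m; "gripper_force": force on a finger pad.
Only numpy, scipy, OpenCV 4.12 (cv2) and the standard library are available. Lean on these libraries where they do the work, as an engineer would, in place of code of your own. Each camera call takes 0.05 s, during which the arm holds its last target. There are 200 camera calls.

### The job

A chestpiece is waiting in the sanitising box: push the box's drop-down door up until it is fully shut. Then take the stylus from its slotted rest, press the recessed start button in the box's roof fully down with the stylus tip and hold it down for a second, and stand the stylus upright back in its rest. Leave the timer knob as it is set and do not disturb the chestpiece, pot or caliper.

Things in the scene. Friction and masses are not known exactly. Their poses are not given: they have to be found in the camera images.
- uv_box: Squat beige plastic sanitising box, fixed to the counter, 190 (x, depth) x 280 (y, width) x 150 high. Origin: centre of its underside on the counter. Its own -x side is the front, which the door closes; z up. Flat roof at z = 150 mm, holding the timer knob and the recess.
- door (a joint): Bottom-hinged front door of the box, a panel 250 wide, 125 high, 12 thick. 0 = shut (upright), grows as its upper edge comes down and out towards the box's own -x (rad). It starts ajar; a stiff hinge holds it wherever it is left (about 2 N at the edge moves it).
- door_hinge (a point): Middle of the door's hinge line, in the box's frame at x = -101, z = 14 mm; hinge line along the box's y.
- door_edge (a point): Middle of the door's upper edge, mid-thickness, 125 mm from the hinge; when shut in the box's frame at x = -101, z = 139 mm. A ridge 10 mm high stands 4.5 mm proud of the outer face, 13 mm below the edge.
- recess_mouth (a point): Centre of the mouth of the round 13 mm wide recess in the roof, level with the roof, inside a flat steel bezel 23 mm wide; in the box's frame at (-35, -65, 150) mm. The grey button cap, 11 mm wide, lies 7 mm below the mouth.
- start_button (a joint): Spring start button at the bottom of the recess. 0 = up, grows as pressed straight down; 0.005 m = fully down, about 4 N.
- timer_mark (a point): Pointer mark near the rim of the ridged timer knob, 18 mm from its axis. The knob, 40 mm across and 20 high, stands on the roof at (45, 75) mm in the box's frame.
- stylus: Loose stylus, 45 g, standing upright in its rest, point down. Origin at the point; its z runs up along the shaft. Steel point 5 mm across for the lowest 15 mm, steel shaft 8 mm across to 45 mm, round black collar 28 mm across from 45 to 51 mm, black square handle 16 x 16 mm from 51 to 111 mm; the handle's faces look along its own x and y.
- stylus_handle (a point): Centre of the stylus's square handle at grip height, 86 mm above the point.
- rest: Fixed grey plastic slotted rest, on a 60 x 60 mm foot, 55 mm high. Origin: centre of its underside, under the middle of the slot. The slot is 14 mm wide, runs along the rest's own x for 40 mm (x -20 to 20), open above and at its -x end, closed by a wall from x = 14. The stylus's shaft hangs in the slot and its collar lies on the top, so the point is 10 mm above the counter.
- chestpiece: Bronze-toned chestpiece, 46 mm across, 31 high, with a short steel stem, lying on the floor of the box. Origin under its centre. Leave alone.
- pot: White porcelain specimen pot, 64 mm across, 60 high, standing on the counter. Origin at the centre of its underside. Leave alone.
- caliper: Polished steel caliper, 230 mm long along its x, jaws to its -y, 12 high, flat on the counter. Origin under the middle of its bar. Leave alone.

How it is judged:
By the outcome, as a careful person would: the job done as asked, in the order asked, and still so for the second after the job is handed in, with the robot touching nothing.
It also fails if it takes over 72 s, if anything falls off the work surface, if the arm or the gripper's body presses on something with over 40 N, if the wrist force passes 120 N, or if a joint passes its speed limit or range.

## Working session

There is one attempt and no reset: what is moved stays moved. The work goes in short steps, Python scripts to look and compute and a tool call to move; the robot and the scene stay as the last step left them, time stands still between calls to the robot, and variables do not carry over. Pictures are saved under pics/ and viewed, at most 10 in all, crops included, and the job is handed in when it is done.

Besides the shell and the picture viewer there is one more tool, called by a JSON object that holds its "op" and its "data", one argument or row to a line. jog_arm: Moves the arm, as the interface text tells. Its arguments: {"type":"object","properties":{"rows":{"type":"array","items":{"type":"array"}},"hand":{"type":"number"},"grip_force":{"type":"number"}},"required":["rows"]}

```bash
mkdir -p pics
python3 - <<'E'
from station import robot
import cv2,numpy as np
o=robot.get_obs(); print({k:np.round(v,3).tolist() for k,v in o.items()}, robot.grip_depth)
for n in ("side","top","wrist"):
    print(n,{k:(np.round(v,4).tolist() if not isinstance(v,str) else v) for k,v in robot.camera_info(n).items()})
    cv2.imwrite(f"pics/{n}0.png",robot.grab_frame(n)[:,:,::-1])
E
```

```text
{'time': 0.0, 'joint_positions': [-1.068, 0.69, -0.195, 1.566, 0.157, 0.903, -0.215], 'qd': [0.0, -0.0, 0.001, -0.0, 0.0, 0.002, 0.001], 'joint_efforts': [-0.0, -53.961, -1.267, -15.854, 0.009, 0.009, -0.0], 'eef_pos': [0.282, 0.557, 0.23], 'ee_rot': [-0.0, 0.232, 0.973, -0.001], 'wrist_force': [0.997, -0.835, 0.673], 'ft_torque': [-0.025, 0.001, -0.012], 'gripper_force': 0.0, 'gripper_width': 0.085} 0.0187
side {'fovy': 46.4142, 'cx': 325.3037, 'cy': 238.7821, 'extrinsics': [[0.5549, -0.8319, 0.0019, -0.3174], [0.7872, 0.5258, 0.3223, -0.4741], [-0.2691, -0.1774, 0.9466, -1.084], [0.0, 0.0, 0.0, 1.0]]}
top {'fovy': 51.0839, 'cx': 318.8513, 'cy': 229.15, 'extrinsics': [[0.0264, -0.9996, -0.0063, -0.0218], [0.9955, 0.0257, 0.0912, -0.5836], [-0.091, -0.0086, 0.9958, -1.2246], [0.0, 0.0, 0.0, 1.0]]}
wrist {'fovy': 66.5838, 'cx': 319.4404, 'cy': 239.4051, 'mount': [[0.0003, 0.9522, 0.3056, 0.0802], [1.0, -0.0002, -0.0004, 0.0016], [-0.0003, 0.3056, -0.9522, -0.1422], [0.0, 0.0, 0.0, 1.0]]}
```

View pics/top0.png

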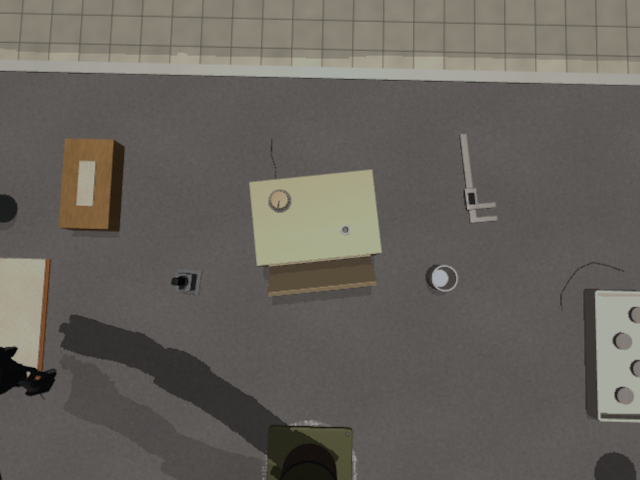

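View pics/side0.png

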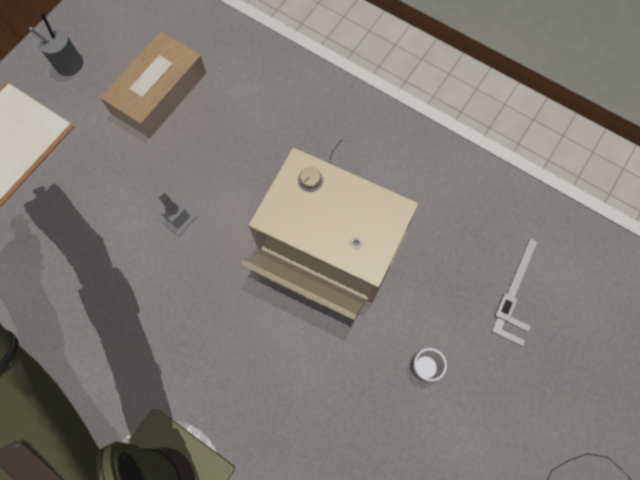

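The top view shows the box roof with corners near (250,182), (372,170), (381,252) and (257,265), the recess at (345,230) and the knob at (280,200). The door is ajar, with its edge from (268,296) to (376,286). The stylus and rest are at about (185,281). The side view agrees, with the recess at (356,243) and the stylus at (170,207).

Run:
```python
import cv2,numpy as np
t=cv2.imread("pics/top0.png");s=cv2.imread("pics/side0.png")
r=lambda im,x,y,w,h,k:cv2.resize(im[y:y+h,x:x+w],None,fx=k,fy=k,interpolation=cv2.INTER_CUBIC)
a=np.zeros((600,800,3),np.uint8)
a[:420,:450]=r(t,240,165,150,140,3)       # top box
a[:300,450:800]=np.clip(r(t,160,260,50,43,7)[:300,:350].astype(int)*1.6,0,255) # top stylus
a[300:600,450:800]=np.clip(r(s,150,185,50,43,7)[:300,:350].astype(int)*1.6,0,255)
a[420:600,:450]=r(s,240,230,150,60,3)
cv2.imwrite("pics/c1.png",a)
```

```text
(no output)
```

View pics/c1.png

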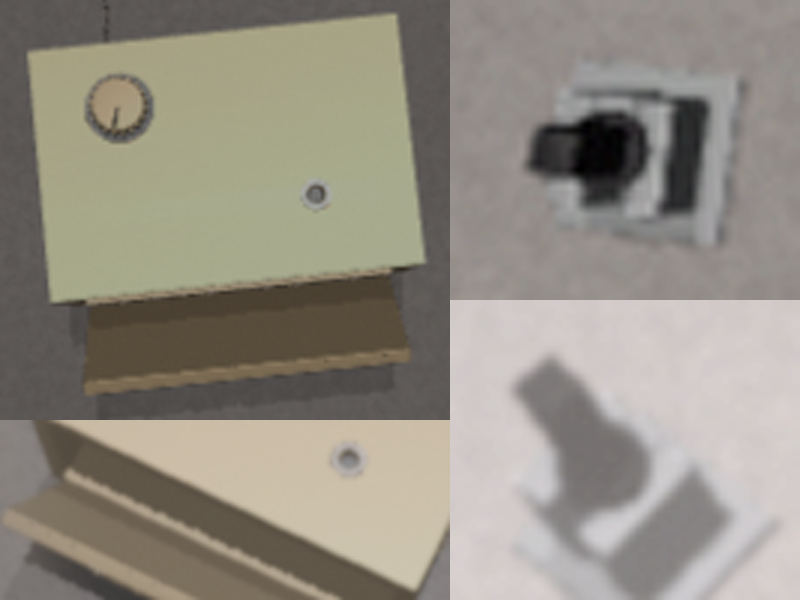

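The enlarged crops give these full-image pixels:

| Feature | Camera | Pixel |
|---|---|---|
| Roof corners | top | (249.3,182.3), (372.3,169.3), (381.7,252.7), (256.7,265.7) |
| Recess | top | (345.3,229.7) |
| Recess | side | (356,243) |
| Stylus collar | top | (183.1,280.7) |
| Stylus handle top | top | (173.6,281.4) |
| Stylus collar | side | (172.1,208.6) |
| Stylus handle top | side | (162.6,196.1) |

The slot opens towards the robot.

```bash
cat > h.py <<'E'
from station import robot
import numpy as np, cv2
from scipy.spatial.transform import Rotation as R
def cam(n,obs=None):
    c=robot.camera_info(n); f=240/np.tan(np.radians(c["fovy"])/2)
    if n=="wrist":
        T=np.eye(4);q=obs["ee_rot"];T[:3,:3]=R.from_quat([q[1],q[2],q[3],q[0]]).as_matrix();T[:3,3]=obs["eef_pos"]
        M=T@np.array(c["mount"])
    else: M=np.linalg.inv(np.array(c["extrinsics"]))
    return f,c["cx"],c["cy"],M
def ray(C,p):
    f,cx,cy,M=C; return M[:3,3],M[:3,:3]@np.array([(p[0]-cx)/f,-(p[1]-cy)/f,-1])
def atz(C,p,z):
    o,d=ray(C,p); return o+d*(z-o[2])/d[2]
def proj(C,X):
    f,cx,cy,M=C; v=np.linalg.inv(M)@np.append(X,1); return np.array([cx+f*v[0]/-v[2],cy-f*v[1]/-v[2]])
def tri(a,p,b,q):
    o1,d1=ray(a,p);o2,d2=ray(b,q);A=np.c_[d1,-d2];t=np.linalg.lstsq(A,o2-o1,rcond=None)[0]
    return (o1+d1*t[0]+o2+d2*t[1])/2,np.linalg.norm(o1+d1*t[0]-o2-d2*t[1])
E
python3 - <<'E'
from h import *
np.set_printoptions(precision=4,suppress=True)
t=cam("top");s=cam("side")
for c in (t,s): print(robot.camera_info("top").keys())
cs=[(249.3,182.3),(372.3,169.3),(381.7,252.7),(256.7,265.7)]
W=np.array([atz(t,p,.15) for p in cs]);print(W[:,:2])
B=np.array([[.095,.14],[.095,-.14],[-.095,-.14],[-.095,.14]])
m=W[:,:2].mean(0);d=W[:,:2]-m
a=np.arctan2((B[:,0]*d[:,1]-B[:,1]*d[:,0]).sum(),(B*d).sum())
Rm=np.array([[np.cos(a),-np.sin(a)],[np.sin(a),np.cos(a)]])
print("box",m,np.degrees(a),"res",W[:,:2]-(B@Rm.T+m))
print("recess pred",m+Rm@[-.035,-.065],"top",atz(t,(345.3,229.7),.15),"side",atz(s,(356,243),.15),"tri",tri(t,(345.3,229.7),s,(356,243)))
e=[(268.7,296),(376.3,284)]
for th in np.arange(.2,1.2,.1):
    x=-.101-.125*np.sin(th);z=.014+.125*np.cos(th)
    print(round(th,1),[proj(t,np.append(m+Rm@[x-.006*np.cos(th),y],z-.006*np.sin(th))) for y in(.125,-.125)])
print("collar",tri(t,(183.1,280.7),s,(172.1,208.6)),atz(t,(183.1,280.7),.061))
print("top",tri(t,(173.6,281.4),s,(162.6,196.1)),atz(t,(173.6,281.4),.121))
o=lambda x,y:((x-450)/7+160,y/7+260)
F=np.array([atz(t,o(*p),.003)[:2] for p in((580,60),(740,80),(715,245),(555,222))]);print("foot",F,F.mean(0))
E
```

```text
dict_keys(['fovy', 'cx', 'cy', 'extrinsics'])
dict_keys(['fovy', 'cx', 'cy', 'extrinsics'])
[[ 0.6752  0.1527]
 [ 0.7121 -0.1253]
 [ 0.5235 -0.1494]
 [ 0.4873  0.1288]]
box [0.5995 0.0017] 7.421304474324324 res [[-0.0004 -0.0001]
 [ 0.0003 -0.0004]
 [ 0.0001  0.    ]
 [ 0.      0.0005]]
recess pred [ 0.5732 -0.0673] top [ 0.573 -0.067  0.15 ] side [ 0.5761 -0.0684  0.15  ] tri (array([ 0.5735, -0.068 ,  0.1554]), np.float64(0.0030200565629084435))
0.2 [array([265.8968, 281.3943]), array([376.1812, 269.928 ])]
0.3 [array([266.5718, 286.6674]), array([376.6065, 275.2233])]
0.4 [array([267.2824, 291.711 ]), array([376.9521, 280.3012])]
0.5 [array([268.0191, 296.4614]), array([377.2141, 285.0977])]
0.6 [array([268.772 , 300.8612]), array([377.3903, 289.5544])]
0.7 [array([269.5312, 304.8598]), array([377.4798, 293.6199])]
0.8 [array([270.2871, 308.4144]), array([377.4829, 297.2504])]
0.9 [array([271.0305, 311.4904]), array([377.4016, 300.4102])]
1.0 [array([271.7526, 314.0618]), array([377.2386, 303.0719])]
1.1 [array([272.4456, 316.1105]), array([376.998 , 305.2165])]
collar (array([0.4488, 0.315 , 0.0616]), np.float64(0.0023319475442001177)) [0.448 0.316 0.061]
top (array([0.4482, 0.3184, 0.1266]), np.float64(0.0031235099187410472)) [0.447  0.3212 0.121 ]
foot [[0.4771 0.345 ]
 [0.4714 0.2869]
 [0.4122 0.2931]
 [0.4189 0.351 ]] [0.4449 0.319 ]
```

{"op": "jog_arm", "data": {
  "rows": [
    [[0,0,0],-6.8],
    [[0,0,0],-6.8],
    [[0,0,0],-6.8],
    [[0,0,0],-6.8],
    [[0,0,0],-6.8],
    [[0,0,0],0]
  ],
  "hand": 0
}}

```text
time: 0.65
eef_pos: [0.2824, 0.5572, 0.2309]
ee_rot: [-0.0, -0.064, 0.998, -0.0]
wrist_force: [0.2, -0.8, -0.2]
gripper_width: 0.0119
gripper_force: 0.0
```

```bash
cat >> h.py <<'E'
BC=np.array([.5995,.0017]);BY=np.radians(7.42)
def box(x,y,z): return np.array([BC[0]+x*np.cos(BY)-y*np.sin(BY),BC[1]+x*np.sin(BY)+y*np.cos(BY),z])
def TR(o): q=o["ee_rot"];return R.from_quat([q[1],q[2],q[3],q[0]]).as_matrix()
def go(t,o=None):
    o=o or robot.get_obs();M=TR(o);print("t",round(o["time"],2),"pos",np.round(o["eef_pos"],4),"tool-x yaw",np.round(np.degrees(np.arctan2(M[1,0],M[0,0])),2),"F",np.round(o["wrist_force"],1),"cm:",np.round(M.T@(np.array(t)-o["eef_pos"])*100,2))
E
python3 -c "
from h import *
go(box(-.2,-.07,.23))"
```

```text
t 0.65 pos [0.2824 0.5572 0.2309] tool-x yaw -172.71 F [ 0.2 -0.8 -0.2] cm: [ -4.41 -66.17   0.12]
```

{"op": "jog_arm", "data": {
  "rows": [
    [[-0.6,-3.3,0],0],
    [[-0.6,-3.3,0],0],
    [[-0.6,-3.3,0],0],
    [[-0.6,-3.3,0],0],
    [[-0.6,-3.3,0],0],
    [[-0.6,-3.3,0],0],
    [[-0.6,-3.3,0],0],
    [[-0.2,-3.3,0],0],
    [[0,-3.3,0],0],
    [[0,-3.3,0],0],
    [[0,-3.3,0],0],
    [[0,-3.3,0],0],
    [[0,-3.3,0],0],
    [[0,-3.3,0],0],
    [[0,-3.3,0],0],
    [[0,-3.3,0],0],
    [[0,-3.3,0],0],
    [[0,-3.3,0],0],
    [[0,-3.3,0],0],
    [[0,-3.3,0],0]
  ]
}}

```text
time: 2.32
eef_pos: [0.408, -0.0935, 0.2314]
ee_rot: [0.0, -0.06, 0.998, 0.0]
wrist_force: [0.9, 0.9, 0.0]
gripper_width: 0.0002
gripper_force: 0.0
```

```bash
python3 -c "
from h import *
go(box(-.2,-.07,.105))"
```

```text
t 2.32 pos [ 0.408  -0.0935  0.2314] tool-x yaw -173.09 F [0.9 0.9 0. ] cm: [-0.22 -0.03 12.64]
```

{"op": "jog_arm", "data": {
  "rows": [
    [[0,0,2.5],0],
    [[0,0,2.5],0],
    [[0,0,2.5],0],
    [[0,0,2.5],0],
    [[0,0,2.6],0],
    [[0,0,0],0],
    [[-0.6,0,0],0],
    [[-0.6,0,0],0],
    [[-0.6,0,0],0],
    [[-0.6,0,0],0],
    [[-0.6,0,0],0],
    [[-0.6,0,0],0],
    [[-0.6,0,0],0],
    [[-0.6,0,0],0],
    [[-0.6,0,0],0],
    [[-0.6,0,0],0],
    [[-0.5,0,0],0],
    [[0,0,0],0]
  ]
}}

```text
time: 3.82
eef_pos: [0.4749, -0.0833, 0.1054]
ee_rot: [0.002, -0.062, 0.998, 0.0]
wrist_force: [0.1, -0.1, 0.5]
gripper_width: -0.0001
gripper_force: 0.0
```

```bash
python3 -c "
from h import *
go(box(-.1225,-.07,.105))"
```

```text
t 3.82 pos [ 0.4749 -0.0833  0.1054] tool-x yaw -172.85 F [ 0.1 -0.1  0.5] cm: [-1.2  -0.17  0.05]
```

{"op": "jog_arm", "data": {
  "rows": [
    [[-0.4,0,0],0],
    [[-0.4,0,0],0],
    [[-0.3,0,0],0]
  ]
}}

```text
time: 4.07
eef_pos: [0.4839, -0.0822, 0.1053]
ee_rot: [0.0, -0.062, 0.998, 0.0]
wrist_force: [-2.3, -0.5, 1.1]
gripper_width: -0.0002
gripper_force: 1.2
```

{"op": "jog_arm", "data": {
  "rows": [
    [[-0.2,0,0],0],
    [[0,0,0],0]
  ]
}}

```text
time: 4.23
eef_pos: [0.4863, -0.0819, 0.1053]
ee_rot: [0.001, -0.062, 0.998, 0.0]
wrist_force: [-1.1, 0.0, -0.4]
gripper_width: 0.0005
gripper_force: 0.3
```

{"op": "jog_arm", "data": {
  "rows": [
    [[-0.2,0,0],0],
    [[0,0,0],0]
  ]
}}

```text
time: 4.4
eef_pos: [0.4877, -0.0817, 0.1053]
ee_rot: [0.0, -0.062, 0.998, 0.0]
wrist_force: [-1.6, -1.1, 0.2]
gripper_width: -0.0001
gripper_force: 0.8
```

{"op": "jog_arm", "data": {
  "rows": [
    [[-0.2,0,0],0],
    [[0,0,0],0]
  ]
}}

```text
time: 4.57
eef_pos: [0.4896, -0.0816, 0.1053]
ee_rot: [0.0, -0.062, 0.998, 0.0]
wrist_force: [-1.9, 0.9, 1.7]
gripper_width: 0.0001
gripper_force: 1.0
```

{"op": "jog_arm", "data": {
  "rows": [
    [[-0.2,0,0],0],
    [[0,0,0],0]
  ]
}}

```text
time: 4.73
eef_pos: [0.4918, -0.0813, 0.1053]
ee_rot: [0.0, -0.062, 0.998, 0.0]
wrist_force: [-3.0, -0.3, 0.9]
gripper_width: -0.0001
gripper_force: 0.9
```

{"op": "jog_arm", "data": {
  "rows": [
    [[-0.2,0,0],0],
    [[0,0,0],0]
  ]
}}

```text
time: 4.9
eef_pos: [0.4928, -0.0812, 0.1052]
ee_rot: [-0.001, -0.062, 0.998, -0.0]
wrist_force: [-3.2, -0.7, 2.3]
gripper_width: -0.0002
gripper_force: 1.9
```

{"op": "jog_arm", "data": {
  "rows": [
    [[-0.3,0,0],0],
    [[0,0,0],0]
  ]
}}

```text
time: 5.07
eef_pos: [0.4928, -0.0813, 0.1049]
ee_rot: [-0.004, -0.062, 0.998, -0.001]
wrist_force: [-8.6, -0.5, 6.3]
gripper_width: -0.0
gripper_force: 4.3
```

{"op": "jog_arm", "data": {
  "rows": [
    [[-0.3,0,0],0],
    [[0,0,0],0]
  ]
}}

```text
time: 5.23
eef_pos: [0.4928, -0.0813, 0.1046]
ee_rot: [-0.007, -0.062, 0.998, -0.001]
wrist_force: [-13.7, 0.2, 9.2]
gripper_width: 0.0005
gripper_force: 6.7
```

Run:
```python
from h import *
go(box(-.1225,-.07,.105))
t=robot.grab_frame("top")[165:310,240:390,::-1];s=robot.grab_frame("side")[220:340,235:385,::-1]
k=lambda im:cv2.resize(im,(600,int(im.shape[0]*4)),interpolation=cv2.INTER_CUBIC)
a=np.hstack([cv2.resize(t,(400,386),interpolation=cv2.INTER_CUBIC),np.vstack([cv2.resize(s,(400,320),interpolation=cv2.INTER_CUBIC),np.zeros((66,400,3),np.uint8)])])
cv2.imwrite("pics/c2.png",a)
```

```text
t 5.23 pos [ 0.4928 -0.0813  0.1046] tool-x yaw -172.86 F [-13.7   0.2   9.2] cm: [ 0.6  -0.15 -0.03]
```

View pics/c2.png

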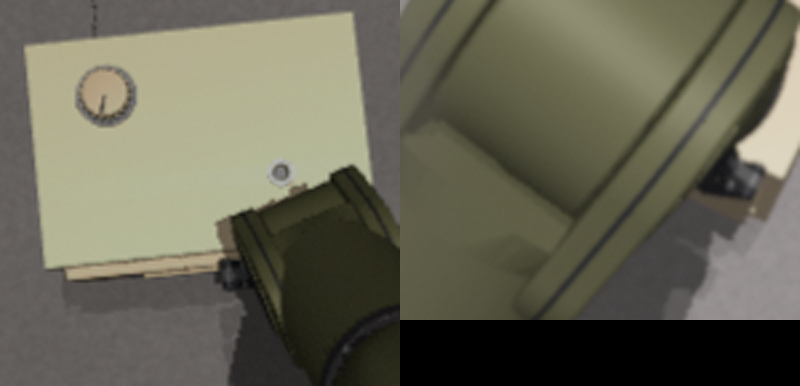

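The pictures show the fingers against the door, and the door looks shut or nearly so, with its strip visible at (150,268) in the crop. I'll back off and check it unobstructed.

{"op": "jog_arm", "data": {
  "rows": [
    [[1.0,0,0],0],
    [[2.5,0,0],0],
    [[2.5,0,0],0],
    [[0,0,-2.5],0],
    [[0,0,-3.5],0],
    [[0,0,-3.5],0],
    [[0,0,-3.5],0],
    [[0,3,0],0],
    [[0,3.5,0],0],
    [[0,3.5,0],0],
    [[0,3.5,0],0],
    [[0,3.5,0],0],
    [[0,3.5,0],0],
    [[0,3.5,0],0],
    [[0,3.5,0],0],
    [[0,3.5,0],0],
    [[0,3.5,0],0]
  ],
  "hand": 8.5
}}

```text
time: 6.75
eef_pos: [0.3975, 0.2574, 0.2357]
ee_rot: [0.001, -0.062, 0.998, 0.001]
wrist_force: [0.5, -0.4, -0.1]
gripper_width: 0.0854
gripper_force: 0.0
```

Run:
```python
from h import *
go([.448,.317,.23])
T=cam("top");S=cam("side")
for th in (0,.05,.1): # outer-face top edge corners
    x=-.101-.125*np.sin(th);z=.014+.125*np.cos(th)
    print(th,[np.round(proj(c,box(x-.006*np.cos(th),y,z-.006*np.sin(th))),1) for c in(T,S) for y in(.125,-.125)])
o=robot.get_obs();w=robot.grab_frame("wrist")
t=robot.grab_frame("top")[245:295,245:395,::-1];s=robot.grab_frame("side")[240:310,235:385,::-1]
f=lambda im:cv2.resize(im,None,fx=5.3,fy=5.3,interpolation=cv2.INTER_CUBIC)[:,:795]
cv2.imwrite("pics/c3.png",np.clip(np.vstack([f(t),f(s)]).astype(int)*1.3,0,255)[:600])
```

```text
t 6.75 pos [0.3975 0.2574 0.2357] tool-x yaw -172.85 F [ 0.5 -0.4 -0.1] cm: [-5.75  5.28  0.6 ]
0 [array([264.7, 270.4]), array([375.1, 259. ]), array([251.4, 236.1]), array([366.7, 291.2])]
0.05 [array([265. , 273.2]), array([375.4, 261.7]), array([249.9, 238.9]), array([365.3, 294.1])]
0.1 [array([265.3, 276. ]), array([375.7, 264.5]), array([248.4, 241.7]), array([363.9, 297.1])][ WARN:0@1.741] global loadsave.cpp:1063 imwrite_ Unsupported depth image for selected encoder is fallbacked to CV_8U.
```

View pics/c3.png

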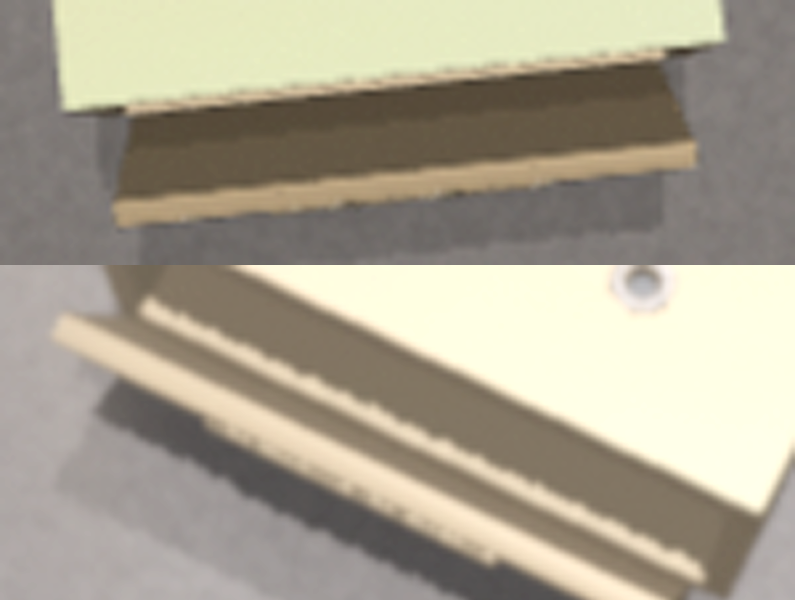

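After the retreat the door stands ajar again, with its outer edge from (267.6,287.5) to (375,277), about 0.32 rad. It was shut in the previous picture. I opened the fingers while they were still beside the ridge end, and that dragged the door out. I'll push it again with the fingers closed, clear of the ridge, and keep them closed until I'm well away.

{"op": "jog_arm", "data": {
  "rows": [
    [[0,-3.3,0],0],
    [[0,-3.3,0],0],
    [[0,-3.3,0],0],
    [[0,-3.3,0],0],
    [[0,-3.3,0],0],
    [[0,-3.3,0],0],
    [[0,-3.3,0],0],
    [[0.4,-3.3,0],0],
    [[0.4,-3.3,0],0],
    [[0.4,-3.3,0],0],
    [[0.4,-3.3,0],0],
    [[0,-0.4,0],0],
    [[0,0,3.3],0],
    [[0,0,3.3],0],
    [[0,0,3.3],0],
    [[0,0,3.3],0],
    [[0,0,0],0]
  ],
  "hand": 0
}}

```text
time: 8.32
eef_pos: [0.4241, -0.1117, 0.0991]
ee_rot: [-0.004, -0.062, 0.998, 0.001]
wrist_force: [-0.3, 1.0, 0.1]
gripper_width: -0.0001
gripper_force: 0.0
```

```bash
python3 -c "
from h import *
go(box(-.1165,-.085,.103))"
```

```text
t 8.32 pos [ 0.4241 -0.1117  0.0991] tool-x yaw -172.87 F [-0.3  1.   0.1] cm: [-7.2   0.51 -0.44]
```

{"op": "jog_arm", "data": {
  "rows": [
    [[-0.5,0,-0.4],0],
    [[-0.5,0,0],0],
    [[-0.5,0,0],0],
    [[-0.5,0,0],0],
    [[-0.5,0,0],0],
    [[-0.5,0,0],0],
    [[-0.5,0,0],0],
    [[-0.5,0,0],0],
    [[-0.5,0,0],0],
    [[-0.5,0,0],0],
    [[-0.5,0,0],0],
    [[-0.5,0,0],0],
    [[-0.4,0,0],0],
    [[-0.4,0,0],0],
    [[-0.2,0,0],0],
    [[-0.2,0,0],0],
    [[0,0,0],0],
    [[0,0,0],0]
  ]
}}

```text
time: 9.82
eef_pos: [0.4961, -0.1029, 0.107]
ee_rot: [-0.002, -0.062, 0.998, -0.0]
wrist_force: [-6.1, -0.4, 2.5]
gripper_width: 0.0001
gripper_force: 2.8
```

{"op": "jog_arm", "data": {
  "rows": [
    [[-0.2,0,0],0],
    [[-0.2,0,0],0],
    [[0,0,0],0]
  ]
}}

```text
time: 10.07
eef_pos: [0.496, -0.103, 0.1066]
ee_rot: [-0.006, -0.062, 0.998, -0.001]
wrist_force: [-11.2, -0.1, 7.9]
gripper_width: 0.0001
gripper_force: 6.2
```

{"op": "jog_arm", "data": {
  "rows": [
    [[0.6,0,0],0],
    [[0.5,0,0],0],
    [[1,0,0],0],
    [[2,0,0],0],
    [[2.5,0,0],0],
    [[0,0,0],0]
  ]
}}

```text
time: 10.57
eef_pos: [0.4316, -0.1113, 0.1072]
ee_rot: [-0.003, -0.062, 0.998, -0.0]
wrist_force: [-0.7, -0.6, -0.8]
gripper_width: -0.0001
gripper_force: 0.0
```

```bash
python3 -c "
from h import *
t=robot.grab_frame('top')
print(t[258:300,275:285].mean((1)).astype(int)[:, [0,2]].tolist())
c3=cv2.imread('pics/top0.png')[:,:,::-1];print(c3[258:300,275:285].mean((1)).astype(int)[:, [0,2]].tolist())
go(box(-.2,-.07,.23))"
```

```text
[[177, 147], [177, 147], [177, 148], [177, 148], [168, 140], [142, 112], [146, 108], [176, 134], [176, 133], [172, 130], [139, 103], [63, 46], [71, 63], [83, 77], [82, 77], [83, 77], [83, 77], [83, 78], [83, 78], [83, 78], [82, 76], [81, 76], [83, 77], [84, 79], [91, 85], [98, 92], [99, 93], [99, 93], [98, 92], [98, 92], [99, 92], [99, 92], [98, 91], [97, 91], [98, 92], [98, 91], [97, 91], [97, 91], [98, 92], [97, 91], [96, 90], [98, 91]]
[[166, 139], [166, 138], [166, 139], [166, 140], [161, 134], [149, 118], [141, 105], [107, 80], [74, 54], [75, 50], [75, 50], [75, 50], [75, 50], [75, 50], [76, 50], [80, 53], [86, 57], [87, 58], [87, 58], [87, 58], [88, 58], [87, 58], [87, 58], [87, 58], [87, 58], [87, 58], [87, 58], [87, 58], [88, 58], [87, 58], [88, 59], [87, 58], [97, 65], [117, 80], [124, 84], [121, 82], [116, 79], [99, 75], [77, 71], [78, 73], [77, 72], [78, 73]]
t 10.62 pos [ 0.4349 -0.1108  0.1074] tool-x yaw -172.88 F [-0.   0.3 -0.2] cm: [  2.25   2.02 -12.26]
```

The door now reads shut: its outer edge is at row 268.5 in column 280, against a prediction of 268.8, and no dark interior shows. Next is the stylus.

{"op": "jog_arm", "data": {
  "rows": [
    [[1.5,0,0],0],
    [[0,0,-3.5],0],
    [[0,0,-3.5],0],
    [[0,0,-3.5],0],
    [[0,0,-3.5],6.5],
    [[0,0,0],6.5],
    [[0,3.5,0],0],
    [[0.2,3.5,0],0],
    [[0.3,3.5,0],0],
    [[0.3,3.5,0],0],
    [[0.3,3.5,0],0],
    [[0.3,3.5,0],0],
    [[0.3,3.5,0],0],
    [[0.3,3.5,0],0],
    [[0.3,3.5,0],0],
    [[0.3,3.5,0],0],
    [[0.3,3.0,0],0],
    [[0,2,0],0],
    [[0,0,0],0],
    [[0,0,0],0]
  ]
}}

```text
time: 12.28
eef_pos: [0.4342, 0.291, 0.2476]
ee_rot: [0.001, 0.05, 0.999, 0.001]
wrist_force: [-0.6, -0.2, -1.2]
gripper_width: 0.0001
gripper_force: 0.0
```

Run:
```python
from h import *
go([.448,.317,.23])
o=robot.get_obs();w=robot.grab_frame("wrist");np.save("w1.npy",np.r_[o["eef_pos"],o["ee_rot"]])
C=cam("wrist",o);print(proj(C,[.448,.317,.121]),proj(C,[.448,.317,.061]))
cv2.imwrite("pics/w1.png",np.clip(w[:,:,::-1].astype(float)*1.6,0,255).astype(np.uint8))
```

```text
t 12.28 pos [0.4342 0.291  0.2476] tool-x yaw 174.29 F [-0.6 -0.2 -1.2] cm: [-1.11  2.72  1.77]
[351.19282336 244.63075072] [345.68390082 224.01884495]
```

View pics/w1.png

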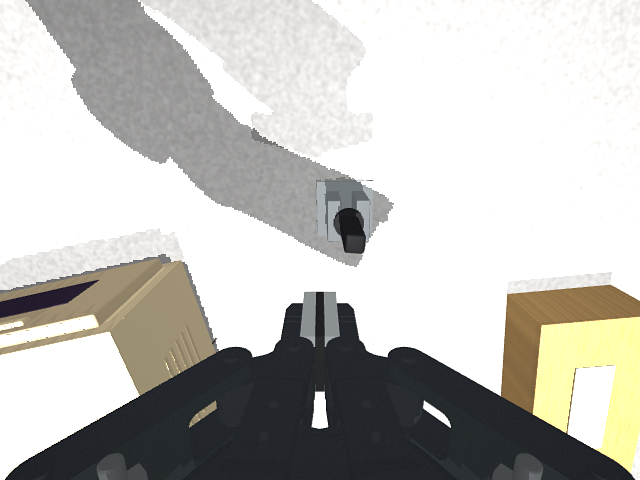

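The wrist view shows the handle top near (354,243), the collar near (347,222), and the slot opening towards the top of the image, which is the robot's side. I'll zoom in for the yaw.

Run:
```python
import cv2
w=cv2.imread("pics/w1.png")[175:265,300:400]
cv2.imwrite("pics/w1c.png",cv2.resize(w,None,fx=6,fy=6,interpolation=cv2.INTER_CUBIC))
```

```text
(no output)
```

View pics/w1c.png

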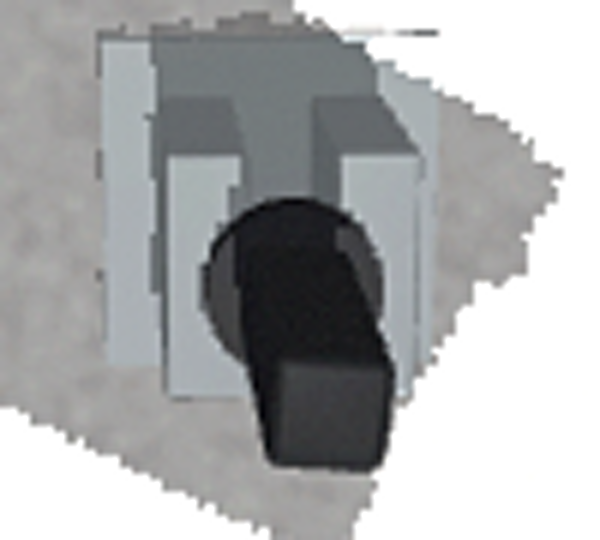

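The prong edges line up with the image axes, so the rest's yaw is about -5.7°. The handle-top centre is at (355.5,244.0), the collar at (348.8,222.5), and the prong corners span rows 200.8 to 241.2 and columns 327.8 to 369.7.

Run:
```python
from h import *
a=np.load("w1.npy");o={"eef_pos":a[:3],"ee_rot":a[3:]}
C=cam("wrist",o);g=lambda u,v,z:print(np.round(atz(C,(u/6+300,v/6+175),z),4))
g(333,414,.121);g(293,285,.061)
print("rest");[g(*p,.055) for p in((167,155),(418,155),(167,397),(412,400),(243,155),(342,155))]
print("handle corners");[g(*p,.121) for p in((283,362),(392,365),(383,468),(275,463))]
s=np.array([.449,.3165,0]);go([*s[:2],.077])
```

```text
[0.4478 0.3204 0.121 ]
[0.4468 0.32   0.061 ]
rest
[0.4257 0.3025 0.055 ]
[0.4296 0.3412 0.055 ]
[0.4651 0.2989 0.055 ]
[0.4695 0.338  0.055 ]
[0.4269 0.3142 0.055 ]
[0.4284 0.3295 0.055 ]
handle corners
[0.4402 0.3145 0.121 ]
[0.442  0.3284 0.121 ]
[0.4559 0.3263 0.121 ]
[0.4538 0.3124 0.121 ]
t 12.33 pos [0.4342 0.289  0.2474] tool-x yaw 174.16 F [-0.9 -0.5 -0.4] cm: [-1.18  2.88 17.04]
```

{"op": "jog_arm", "data": {
  "rows": [
    [[-0.9,0,0],1.5],
    [[0,1.6,0],0],
    [[0,1.6,0],0],
    [[0,0,2.5],0],
    [[0,0,2.5],0],
    [[0,0,2.0],0],
    [[0,0,0],0],
    [[0,0,0],0]
  ],
  "hand": 6
}}

```text
time: 13.0
eef_pos: [0.4475, 0.3178, 0.1769]
ee_rot: [-0.0, 0.066, 0.998, -0.001]
wrist_force: [-0.3, -0.2, -0.4]
gripper_width: 0.0601
gripper_force: 0.0
```

Run:
```python
from h import *
go([.4475,.3195,.077])
```

```text
t 13.0 pos [0.4475 0.3178 0.1769] tool-x yaw 172.48 F [-0.3 -0.2 -0.4] cm: [0.01 0.18 9.99]
```

{"op": "jog_arm", "data": {
  "rows": [
    [[0,0.2,2],0],
    [[0,0,2.5],0],
    [[0,0,2.5],0],
    [[0,0,2],0],
    [[0,0,1],0],
    [[0,0,0],0],
    [[0,0,0],0]
  ]
}}

```text
time: 13.58
eef_pos: [0.448, 0.3217, 0.0783]
ee_rot: [0.001, 0.065, 0.998, 0.001]
wrist_force: [0.2, 0.1, 0.9]
gripper_width: 0.0601
gripper_force: 0.0
```

{"op": "jog_arm", "data": {
  "rows": [
    [[0,0,0],0],
    [[0,0,0],0],
    [[0,0,0],0],
    [[0,0,0],0],
    [[0,0,0],0],
    [[0,0,0],0],
    [[0,0,0],0],
    [[0,0,0],0]
  ],
  "hand": 0,
  "grip_force": 40
}}

```text
time: 14.25
eef_pos: [0.4475, 0.3212, 0.0782]
ee_rot: [0.001, 0.064, 0.998, 0.0]
wrist_force: [-0.4, -1.5, 6.2]
gripper_width: 0.0156
gripper_force: 41.0
```

{"op": "jog_arm", "data": {
  "rows": [
    [[0,0,-1],0],
    [[0,0,-2.5],0],
    [[0,0,-2.5],0],
    [[0,0,-2.5],0],
    [[0,0,-2.5],0],
    [[0,0,-2.5],0],
    [[0,0,-2.5],0],
    [[0,0,-1.5],0],
    [[0,0,0],0],
    [[0,0,0],0]
  ]
}}

```text
time: 15.08
eef_pos: [0.4472, 0.3216, 0.2533]
ee_rot: [0.001, 0.064, 0.998, 0.001]
wrist_force: [-0.4, 0.1, -1.4]
gripper_width: 0.0153
gripper_force: 40.3
```

Run:
```python
from h import *
go([.573,-.0675,.25])
```

```text
t 15.08 pos [0.4472 0.3216 0.2533] tool-x yaw 172.64 F [-0.4  0.1 -1.4] cm: [-17.46 -36.98   0.29]
```

{"op": "jog_arm", "data": {
  "rows": [
    [[-0.6,-1.2,0],0],
    [[-1.0,-2.1,0],0],
    [[-1.0,-2.1,0],0],
    [[-1.0,-2.1,0],0],
    [[-1.0,-2.1,0],0],
    [[-1.0,-2.1,0],0],
    [[-1.0,-2.1,0],0],
    [[-1.0,-2.1,0],0],
    [[-1.0,-2.1,0],0],
    [[-1.0,-2.1,0],0],
    [[-1.0,-2.1,0],0],
    [[-1.0,-2.1,0],0],
    [[-1.0,-2.1,0],0],
    [[-1.0,-2.1,0],0],
    [[-1.0,-2.1,0],0],
    [[-1.0,-2.1,0],0],
    [[-1.0,-2.1,0],0],
    [[-0.9,-2.2,0],0],
    [[0,0,0],0],
    [[0,0,0],0]
  ]
}}

```text
time: 16.75
eef_pos: [0.5722, -0.0698, 0.2506]
ee_rot: [-0.002, 0.066, 0.998, -0.0]
wrist_force: [-0.3, 1.4, -0.5]
gripper_width: 0.0158
gripper_force: 40.2
```

Run:
```python
from h import *
np.set_printoptions(precision=1,suppress=True)
go([.573,-.0675,.25])
o=robot.get_obs();w=robot.grab_frame("wrist");C=cam("wrist",o);p=o["eef_pos"]
np.save("w2.npy",np.r_[p,o["ee_rot"]])
cv2.imwrite("pics/w2.png",w[:,:,::-1])
print("pt",proj(C,p-[0,0,.068]),"top",proj(C,p+[0,0,.043]),"recess",proj(C,[.573,-.0675,.15]))
S=cam("side");print("side pt",proj(S,p-[0,0,.068]),"rec",proj(S,[.573,-.0675,.15]))
s=robot.grab_frame("side")[:,:,::-1]
cv2.imwrite("pics/s2.png",s)
# composite: wrist full scaled crop + side crop
a=cv2.resize(w[100:350,220:420,::-1],(480,600),interpolation=cv2.INTER_CUBIC)
u,v=proj(S,p-[0,0,.068]).astype(int)
b=cv2.resize(s[v-75:v+75,u-40:u+40],(320,600),interpolation=cv2.INTER_CUBIC)
print(u,v);cv2.imwrite("pics/c4.png",np.clip(np.hstack([a,b]).astype(float)*1.2,0,255).astype(np.uint8))
```

```text
t 16.75 pos [ 0.6 -0.1  0.3] tool-x yaw 172.45 F [-0.3  1.4 -0.5] cm: [-0.1  0.2  0.1]
pt [315.9 258.5] top [312.6 379. ] recess [319.8 242.8]
side pt [356.4 239.6] rec [354.7 244. ]
356 239
```

View pics/c4.png

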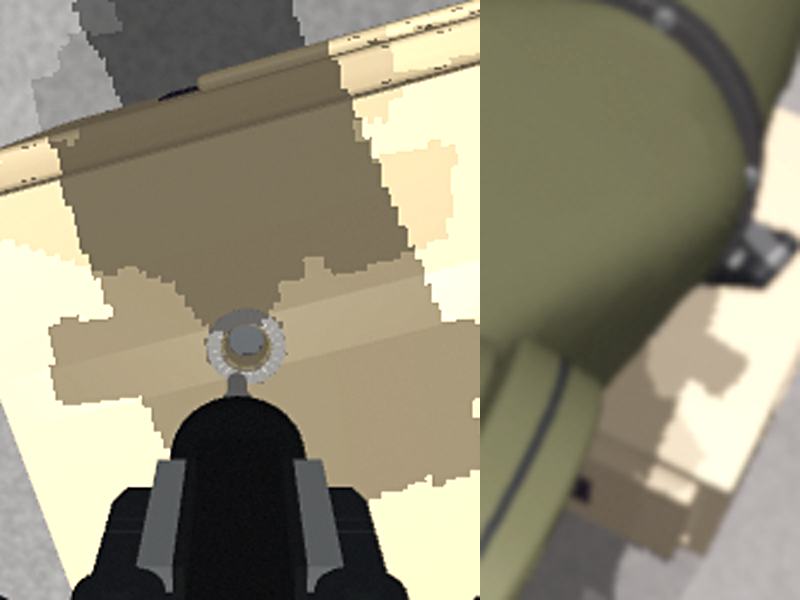

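In the wrist view the recess bezel centre is at (322.9,243.8) and the stylus tip at about (318.8,258.7). The tip is upright and close to its prediction, and both share a bias of about 3 px in column.

Run:
```python
from h import *
a=np.load("w2.npy");o={"eef_pos":a[:3],"ee_rot":a[3:]};C=cam("wrist",o)
t=atz(C,(318.8,258.7),a[2]-.068);r=atz(C,(322.9,243.8),.15);M=TR(o)
print(a[:3],t,r,"tool cm",M.T@(r-t)*100)
go(np.r_[(r-t)[:2]+a[:2],.25]); go([.573,-.0675,.25])
```

```text
[ 0.57221313 -0.06980693  0.25057257] [ 0.57256288 -0.06804908  0.18257257] [ 0.57405453 -0.06542213  0.15      ] tool cm [-0.12358666  0.28223714  3.25669317]
t 16.85 pos [ 0.5723 -0.0668  0.2513] tool-x yaw 172.71 F [-0.3 -0.   0. ] cm: [-0.14 -0.02  0.13]
t 16.85 pos [ 0.5723 -0.0668  0.2513] tool-x yaw 172.71 F [-0.3 -0.   0. ] cm: [-0.08 -0.06  0.13]
```

{"op": "jog_arm", "data": {
  "rows": [
    [[-0.1,0,0],0],
    [[0,0,1],0],
    [[0,0,0.7],0],
    [[0,0,0.5],0],
    [[0,0,0],0],
    [[0,0,0],0],
    [[0,0,0],0]
  ]
}}

```text
time: 17.43
eef_pos: [0.5743, -0.068, 0.2303]
ee_rot: [0.0, 0.064, 0.998, 0.0]
wrist_force: [-0.3, 0.3, 0.1]
gripper_width: 0.0152
gripper_force: 40.2
```

Run:
```python
from h import *
go([.5735,-.0672,.215])
```

```text
t 17.43 pos [ 0.5743 -0.068   0.2303] tool-x yaw 172.65 F [-0.3  0.3  0.1] cm: [0.09 0.06 1.53]
```

{"op": "jog_arm", "data": {
  "rows": [
    [[0.1,0.1,0.5],0],
    [[0,0,0.5],0],
    [[0,0,0.4],0],
    [[0,0,0],0],
    [[0,0,0],0]
  ]
}}

```text
time: 17.85
eef_pos: [0.5731, -0.067, 0.2159]
ee_rot: [-0.0, 0.064, 0.998, 0.0]
wrist_force: [0.3, 0.7, 0.1]
gripper_width: 0.0153
gripper_force: 40.2
```

{"op": "jog_arm", "data": {
  "rows": [
    [[0,0,0.2],0],
    [[0,0,0.2],0],
    [[0,0,0],0]
  ]
}}

```text
time: 18.1
eef_pos: [0.5731, -0.067, 0.212]
ee_rot: [-0.0, 0.064, 0.998, 0.0]
wrist_force: [0.2, -0.2, -0.2]
gripper_width: 0.0156
gripper_force: 40.2
```

{"op": "jog_arm", "data": {
  "rows": [
    [[0,0,0.1],0],
    [[0,0,0.1],0],
    [[0,0,0],0]
  ]
}}

```text
time: 18.35
eef_pos: [0.5735, -0.067, 0.2103]
ee_rot: [0.0, 0.064, 0.998, 0.0]
wrist_force: [0.3, 0.2, 1.2]
gripper_width: 0.0154
gripper_force: 40.3
```

{"op": "jog_arm", "data": {
  "rows": [
    [[0,0,0.15],0],
    [[0,0,0.15],0],
    [[0,0,0],0]
  ]
}}

```text
time: 18.6
eef_pos: [0.5735, -0.0669, 0.2073]
ee_rot: [0.0, 0.064, 0.998, 0.0]
wrist_force: [-0.5, -1.5, 3.0]
gripper_width: 0.0155
gripper_force: 40.6
```

{"op": "jog_arm", "data": {
  "rows": [
    [[0,0,0.15],0],
    [[0,0,0.1],0],
    [[0,0,0],0]
  ]
}}

```text
time: 18.85
eef_pos: [0.5736, -0.067, 0.2057]
ee_rot: [0.001, 0.064, 0.998, -0.0]
wrist_force: [-2.3, -0.2, 8.0]
gripper_width: 0.0157
gripper_force: 41.6
```

{"op": "jog_arm", "data": {
  "rows": [
    [[0,0,0.1],0],
    [[0,0,0.1],0],
    [[0,0,0],0]
  ]
}}

```text
time: 19.1
eef_pos: [0.5739, -0.0671, 0.2051]
ee_rot: [0.001, 0.064, 0.998, -0.0]
wrist_force: [-4.3, -1.0, 16.7]
gripper_width: 0.0155
gripper_force: 42.9
```

Bottomed out at 16.7 N. I'll hold for 1.5 s, then lift.

{"op": "jog_arm", "data": {
  "rows": [
    [[0,0,0],0],
    [[0,0,0],0],
    [[0,0,0],0],
    [[0,0,0],0],
    [[0,0,0],0],
    [[0,0,0],0],
    [[0,0,0],0],
    [[0,0,0],0],
    [[0,0,0],0],
    [[0,0,0],0],
    [[0,0,0],0],
    [[0,0,0],0],
    [[0,0,0],0],
    [[0,0,0],0],
    [[0,0,0],0],
    [[0,0,0],0],
    [[0,0,0],0],
    [[0,0,0],0]
  ]
}}

```text
time: 20.6
eef_pos: [0.5739, -0.0671, 0.2051]
ee_rot: [0.001, 0.064, 0.998, -0.0]
wrist_force: [-3.7, -0.7, 16.5]
gripper_width: 0.0155
gripper_force: 42.8
```

{"op": "jog_arm", "data": {
  "rows": [
    [[0,0,-0.6],0],
    [[0,0,-0.6],0],
    [[0,0,-1.5],0],
    [[0,0,-2.2],0],
    [[0,0,0],0]
  ]
}}

```text
time: 21.02
eef_pos: [0.5755, -0.0666, 0.255]
ee_rot: [0.003, 0.064, 0.998, 0.0]
wrist_force: [0.8, -0.3, -1.0]
gripper_width: 0.0155
gripper_force: 40.3
```

Run:
```python
from h import *
go([.4475,.3212,.2533])
```

```text
t 21.02 pos [ 0.5755 -0.0666  0.255 ] tool-x yaw 172.64 F [ 0.8 -0.3 -1. ] cm: [17.66 36.82  0.11]
```

{"op": "jog_arm", "data": {
  "rows": [
    [[0.6,1.2,0],0],
    [[1.0,2.1,0],0],
    [[1.0,2.1,0],0],
    [[1.0,2.1,0],0],
    [[1.0,2.1,0],0],
    [[1.0,2.1,0],0],
    [[1.0,2.1,0],0],
    [[1.0,2.1,0],0],
    [[1.0,2.1,0],0],
    [[1.0,2.1,0],0],
    [[1.0,2.1,0],0],
    [[1.0,2.1,0],0],
    [[1.0,2.1,0],0],
    [[1.0,2.1,0],0],
    [[1.0,2.1,0],0],
    [[1.0,2.1,0],0],
    [[1.0,2.1,0],0],
    [[1.0,2.0,0],0],
    [[0,0,0],0],
    [[0,0,0],0]
  ]
}}

```text
time: 22.68
eef_pos: [0.4435, 0.3221, 0.2507]
ee_rot: [-0.001, 0.062, 0.998, -0.0]
wrist_force: [-0.5, -0.1, 0.4]
gripper_width: 0.0156
gripper_force: 40.3
```

{"op": "jog_arm", "data": {
  "rows": [
    [[0,0,0],0],
    [[0,0,0],0],
    [[0,0,0],0]
  ]
}}

```text
time: 22.93
eef_pos: [0.4461, 0.3193, 0.2514]
ee_rot: [-0.0, 0.065, 0.998, -0.001]
wrist_force: [-0.1, -0.2, -0.7]
gripper_width: 0.0152
gripper_force: 40.3
```

Run:
```python
from h import *
go([.4475,.3212,.13])
```

```text
t 22.93 pos [0.4461 0.3193 0.2514] tool-x yaw 172.54 F [-0.1 -0.2 -0.7] cm: [-0.11  0.22 12.14]
```

{"op": "jog_arm", "data": {
  "rows": [
    [[-0.1,0.2,1.5],0],
    [[0,0,2.5],0],
    [[0,0,2.5],0],
    [[0,0,2.5],0],
    [[0,0,1.5],0],
    [[0,0,1],0],
    [[0,0,0],0],
    [[0,0,0],0],
    [[0,0,0],0],
    [[0,0,0],0]
  ]
}}

```text
time: 23.77
eef_pos: [0.4479, 0.323, 0.138]
ee_rot: [0.001, 0.064, 0.998, 0.001]
wrist_force: [-0.0, -0.6, -0.2]
gripper_width: 0.0155
gripper_force: 40.3
```

Run:
```python
from h import *
go([.4475,.3212,.0782])
```

```text
t 23.77 pos [0.4479 0.323  0.138 ] tool-x yaw 172.62 F [-0.  -0.6 -0.2] cm: [ 0.03 -0.19  5.98]
```

{"op": "jog_arm", "data": {
  "rows": [
    [[0,-0.2,0],0],
    [[0,0,0.7],0],
    [[0,0,0.7],0],
    [[0,0,0.6],0],
    [[0,0,0],0],
    [[0,0,0],0]
  ]
}}

```text
time: 24.27
eef_pos: [0.4464, 0.3202, 0.1161]
ee_rot: [-0.001, 0.064, 0.998, -0.0]
wrist_force: [-0.2, -0.3, 0.6]
gripper_width: 0.0153
gripper_force: 40.3
```

{"op": "jog_arm", "data": {
  "rows": [
    [[0,0,0.7],0],
    [[0,0,0.7],0],
    [[0,0,0.7],0],
    [[0,0,0.6],0],
    [[0,0,0.6],0],
    [[0,0,0.4],0],
    [[0,0,0],0],
    [[0,0,0],0]
  ]
}}

```text
time: 24.93
eef_pos: [0.4467, 0.3203, 0.0795]
ee_rot: [-0.0, 0.064, 0.998, -0.0]
wrist_force: [0.7, -0.1, 0.3]
gripper_width: 0.0155
gripper_force: 40.3
```

{"op": "jog_arm", "data": {
  "rows": [
    [[0,0,0.1],0],
    [[0,0,0],0],
    [[0,0,0],0]
  ]
}}

```text
time: 25.18
eef_pos: [0.447, 0.3205, 0.0791]
ee_rot: [0.0, 0.064, 0.998, 0.0]
wrist_force: [-0.4, 0.5, -0.2]
gripper_width: 0.0154
gripper_force: 40.3
```

{"op": "jog_arm", "data": {
  "rows": [
    [[0,0,0.1],0],
    [[0,0,0],0],
    [[0,0,0],0]
  ]
}}

```text
time: 25.43
eef_pos: [0.4471, 0.3206, 0.0781]
ee_rot: [0.0, 0.064, 0.998, 0.0]
wrist_force: [1.1, -0.2, 3.0]
gripper_width: 0.0155
gripper_force: 40.5
```

Seated, with a 3 N contact. I'll open gently, then go straight up.

{"op": "jog_arm", "data": {
  "rows": [
    [[0,0,0],0],
    [[0,0,0],0],
    [[0,0,0],0],
    [[0,0,0],0],
    [[0,0,0],0],
    [[0,0,0],0],
    [[0,0,0],0]
  ],
  "hand": 6
}}

```text
time: 26.02
eef_pos: [0.4469, 0.3204, 0.0778]
ee_rot: [-0.0, 0.064, 0.998, 0.0]
wrist_force: [-0.8, 0.7, 0.1]
gripper_width: 0.0595
gripper_force: 0.0
```

{"op": "jog_arm", "data": {
  "rows": [
    [[0,0,-1],0],
    [[0,0,-2],0],
    [[0,0,-2.5],0],
    [[0,0,-2.5],0],
    [[0,0,-2.5],0],
    [[0,0,-2.5],0],
    [[0,0,-2.5],0],
    [[0,2.5,0],0],
    [[0,2.5,0],0],
    [[0,2.5,0],0],
    [[0,2.5,0],0],
    [[0,2.5,0],0],
    [[0,0,0],0],
    [[0,0,0],0]
  ]
}}

```text
time: 27.18
eef_pos: [0.462, 0.4457, 0.2332]
ee_rot: [-0.0, 0.063, 0.998, 0.0]
wrist_force: [0.1, -0.5, 0.3]
gripper_width: 0.0597
gripper_force: 0.0
```

Run:
```python
from h import *
t=robot.grab_frame("top")[:,:,::-1];s=robot.grab_frame("side")[:,:,::-1]
r=lambda im,x,y,w,h,W,H:cv2.resize(im[y:y+h,x:x+w],(W,H),interpolation=cv2.INTER_CUBIC)
a=np.vstack([np.hstack([r(t,240,160,150,140,400,373),r(s,240,140,190,180,400,373)]),np.hstack([r(t,150,255,80,45,400,225),r(s,135,180,80,45,400,225)])])
cv2.imwrite("pics/c5.png",np.clip(a.astype(float)*1.3,0,255).astype(np.uint8))
print(t[258:276,275:285].mean(1).astype(int)[:,2].tolist()); print(robot.get_obs()["time"])
```

```text
[170, 170, 170, 170, 161, 136, 139, 169, 169, 165, 133, 60, 67, 79, 79, 79, 80, 80]
27.2833
```

View pics/c5.png

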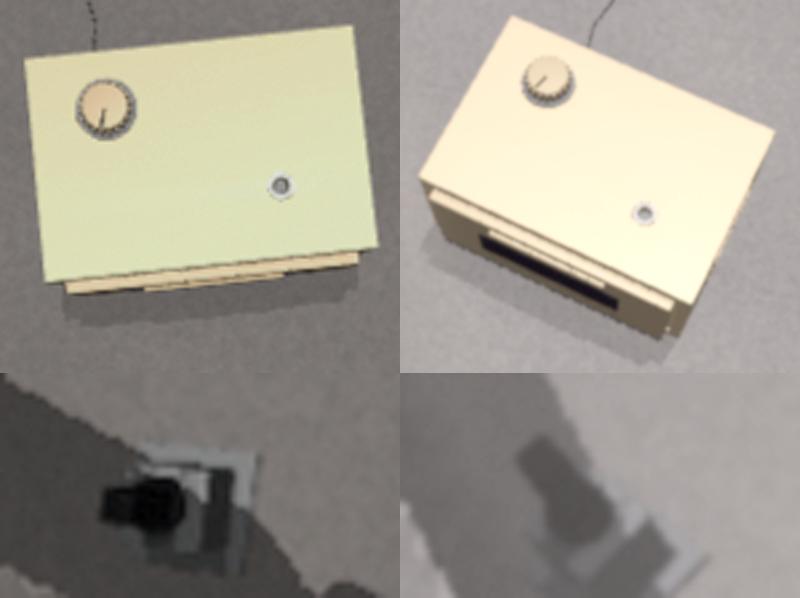

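The final picture shows the door shut, with its right edge corner at crop (358,262) against a prediction of (360,264). The knob is unchanged, and the stylus stands upright in its rest.

```bash
python3 -c "
from station import robot
print(robot.hand_in())"
```

```text
the job is handed in; nothing more can be done
None
```

I handed the job in at about 27 s: the door is shut, the button was bottomed out with the stylus tip and held for 1.5 s, and the stylus is upright in its rest; the first push came undone when I opened the fingers at the door, so I pushed it shut a second time before taking the stylus.

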